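Seat the taper hub and rock the turntable

ROBOT

A 6-joint arm with a two-finger parallel gripper is mounted at the origin on the work surface. World frame = base frame: x ahead of the robot, y to its left, z up, the work surface at z = 0. Lengths are in m, angles in degrees, forces in N, time in s.
With the tool pointing down it reaches from about 0.225 to 0.725 m from the base axis. Payload 3.1 kg.
Tool frame: the origin (TCP) lies midway between the tips of the shut fingers; the grasp point (between the pads) lies 19 mm behind it; z points along the fingers, y is the direction in which the jaws open and shut (so a half turn about z gives the same grasp; the last joint's range is limited). The gripper opens to 85 mm and grips with 20 to 120 N. Pads are 22 mm wide; open, the fingers measure 114 mm over their backs; the gripper's body (76 mm by 85 mm) begins 54 mm behind the grasp point. The pads swing forward as they close: fully open they stand 13 mm farther back than shut.
Start: joints at [-7.322, 2.75, 5.684, 92.934, 0, 82.678], TCP at [0.525, -0, 0.231] pointing down, gripper open.
Joint ranges: [-166.93, 166.93], [-56.73, 111.36], [-69.38, 81.34], [-121.58, 131.49], [-85.45, 84.26], [-180, 180]. Speed limits (degrees/s): [159.86, 159.86, 180, 180, 180, 180].

INTERFACE

Orientations are given as [roll, pitch, yaw] about the fixed x, y, z axes, in that order (R = Rz(yaw) Ry(pitch) Rx(roll)).
In Python, from bench import manip gives the robot as it stands. The module is installed in compiled form; this text tells all that it offers.
- The arm moves only by the shell command python3 -m jog 'ROWS'. ROWS is JSON, a list of rows, each an object of numbers: "tx", "ty", "tz": the shift along the tool's x, y, z in m; "yaw": the turn about the tool's z in degrees; "jaw": the opening, from 0 (shut) to 1 (fully open). In form: [{"tx": .., "ty": .., "tz": .., "yaw": .., "jaw": ..}, ...]. A call has 1 to 20 rows; each row is the pose to reach, as a shift and turn from the pose measured when the call began, along the tool's axes at that moment; what a row does not reach only later rows make up. A row lasts 1/12 s, in which the tool goes at most 41.7 mm and 7.16 degrees, less where a joint would pass 70% of its speed; a pose out of reach is approached as far as the arm can. A call with a gripper value outside its range is refused whole. The fingers move at their own pace and stop on an object; the grip force is fixed at half the most. Time passes only in rows, so rows that repeat a pose let the fingers close. It gives the time, the measured TCP pose, the force and the opening at its end, in the units of the state.
- manip.sense(): the state, without advancing time (a new reading comes with each control period).
- manip.grab_frame(name): name is "scene" or "side" or "wrist"; returns a dict with "color" (480x640x3 uint8, red, green, blue), "camera_matrix" (3x3 intrinsics, pixels), "eye" and "rotation" of the camera in the world; the wrist camera has in their place "tool_from_camera" (4x4, takes a point from camera to tool coordinates, whose origin is the TCP and whose axes are the flange's). Camera axes: x right, y down, z forward; pixel columns grow to the right and rows downward; lengths in m; the calibration is good to about 2 mm. A picture is of the moment at which its call begins: read the wrist's pose just before it. There is no depth.
- manip.close_job(): hands the job in, once; it reports no verdict.
Trained networks look in a picture, given as the dict that the camera call returned (one of the last four; its "shot" number tells which), for a name from the list of things; names that differ only in an ending like _2 or _b are one class to them, and where a whole thing is asked for, a point or a joint stands for the part that bears it (a point fixed in the world has none). Each returns a list of dicts, best first, with "p" (0 to 1); they miss things now and then, are a little off and sometimes report something else, mostly with a low value. They report only what shows in the picture. A call takes as long as a camera call. They do not tell look-alikes from the thing itself.
- manip.look_for(picture, label): "xy" ([column, row] as shares, 0 to 1, of the picture: columns of its width, rows of its height, amid what is visible of it).
- manip.place_of(picture, label): "xy" ([column, row] as shares, 0 to 1, of the picture: columns of its width, rows of its height: a listed point, or the origin of a listed thing).
The state is a dict: "t": time; "q": joint angles; "dq": joint speeds; "tau": joint torques, N m; "ee_pos": TCP position; "tool_rot": TCP orientation; "contact_force": force on the tool from outside, world axes, zero at the start; "wrist_torque": the same for the moment, N m; "gripper_width": finger opening in m.
Only numpy, scipy, OpenCV 4.12 (cv2) and the standard library are available. Lean on these libraries where they do the work, as an engineer would, in place of code of your own. Each camera call takes 0.05 s, during which the arm holds its last target. There are 200 camera calls.

TASK

Take the large tapered hub standing among the three plugs and press it gently but firmly home into the matching cup of the turntable. Keeping it pressed, use the hub to rock the turntable about 30 degrees to each side of the mark, counterclockwise (seen from above) first and then clockwise, to check that it swings freely. Bring the pointer back to the mark and let go with the hub still fully seated; do not ram the cup, and leave everything else where it is.

Things in the scene. Friction and masses are not known exactly. Their poses are not given: they have to be found in the camera images.
- hub_center (a point): Large tapered aluminium hub (biggest cone of the three plugs), about 280 g, 86 mm high, upright on its small end. Cone 40 mm high, radius 16 mm at the bottom to 30 mm; then a flange, radius 32 mm, 6 mm thick; then a flat upright wing to the top. This point is on its axis, 43 mm above the bottom; z up the axis, x along the wing, y across it.
- hub_wing (a point): Grip point on the hub's axis, 70 mm above its bottom, same axes as hub_center. The wing is 50 mm long (x), 14 mm thick (y), from 46 mm (flange top) to 86 mm above the bottom.
- seat (a point): Point on the taper cup's axis, fixed to the base: where the centre of the hub's small end comes when home with the cup at its LOWEST setting. The cup with its black disc is set 0 to 24 mm higher, differently each time and unmeasured, so contact must be felt. Home, hub_center is 43 mm (within 1.5) plus that setting above this point. z up, x from mark to the axis. Grey base: 170 mm square, 30 mm high.
- cup_mouth (a point): Centre of the aluminium cup's open top at its lowest setting (the true one is 0 to 24 mm higher), 34 mm above seat; inner radius 28 mm, outer 33 mm. The black disc under the cup, radius 62 mm, has its top 38 mm below the mouth. Cup and disc may give sideways by 0.4 mm per N (at most 4 mm) and spring back.
- mount_z (a joint): How far cup and disc are pressed down on their stiff rubber mount, in m, 0 unloaded: about 0.08 mm per N, at most 4 mm. Pushing down with 10 to 14 N (besides the hub's weight) is a good press; under 7 N the hub is not pressed home and its taper may slip; over 20 N is ramming.
- turntable (a joint): Turn of the turntable in rad: 0 when the white pointer on the disc lies at the white mark on the base (on the base's -x side), positive counterclockwise from above; stops at -0.8 and 0.8. It has a drag of about 0.12 N m and stays where it is left. The hub turns it only by taper friction, so it must be kept pressed; the hub may slip a little, so watch the pointer.
- mark (a point): White line on the edge of the top of the grey base, 75 mm from the turntable's axis; its frame is that of the base (the axis lies along its +x). 24 mm lower than seat.
- small_cone_center (a point): Bystander: smaller aluminium cone, flange radius 22 mm, 72 mm high, with a like wing 36 mm long. Centre point, 36 mm up.
- straight_plug_center (a point): Bystander: straight cylindrical aluminium plug, radius 22 mm, flange radius 26 mm, 86 mm high, with a like wing. Centre point, 43 mm up.
- mouse_center (a point): Bystander: black computer mouse, 100 x 56 x 33 mm.
- gear_center (a point): Bystander: grey gear lying flat, 58 mm across, 14 mm high.
- beam_center (a point): Bystander: small blue beam, 80 x 9 x 8 mm, lying flat.
Mind the look-alikes: they are no part of the job. Leave any green look-alike of the part that bears hub_center alone.

How it is judged:
By the outcome, as a careful person would: the job done as asked, in the order asked, and still so for the second after the job is handed in, with the robot touching nothing.
It also fails if it takes over 72 s, if anything falls off the work surface, if the arm or the gripper's body presses on something with over 40 N, if the wrist force passes 120 N, or if a joint passes its speed limit or range.

## Working session

There is one attempt and no reset: what is moved stays moved. The work goes in short steps, Python scripts to look and compute and a shell command to move; the robot and the scene stay as the last step left them, time stands still between calls to the robot, and variables do not carry over. Pictures are saved under pics/ and viewed, about 8 in all and at most 12, crops included, and the job is handed in when it is done.

```bash
mkdir -p pics; cat > h.py <<'E'
import numpy as np, cv2
from bench import manip
from scipy.spatial.transform import Rotation as R
def shot(name):
    s=manip.sense(); f=manip.grab_frame(name)
    if name=="wrist":
        T=np.eye(4);T[:3,:3]=R.from_euler('xyz',s['tool_rot'],degrees=True).as_matrix();T[:3,3]=s['ee_pos']
        C=T@np.array(f['tool_from_camera']);f['eye']=C[:3,3];f['rotation']=C[:3,:3]
    return f
def ray(f,xy):
    h,w=f['color'].shape[:2];p=np.array([xy[0]*w,xy[1]*h,1])
    d=np.array(f['rotation'])@np.linalg.solve(np.array(f['camera_matrix']),p)
    return np.array(f['eye']),d/np.linalg.norm(d)
def tri(rays):
    A=np.zeros((3,3));b=np.zeros(3)
    for o,d in rays:
        P=np.eye(3)-np.outer(d,d);A+=P;b+=P@o
    x=np.linalg.solve(A,b);return x,[np.linalg.norm(np.cross(x-o,d)) for o,d in rays]
def proj(f,X):
    c=np.array(f['rotation']).T@(np.array(X)-np.array(f['eye']));p=np.array(f['camera_matrix'])@c;return p[:2]/p[2]
def save(f,n,crop=None,s=1):
    im=f['color'][...,::-1]
    if crop: im=im[crop[1]:crop[3],crop[0]:crop[2]]
    cv2.imwrite('pics/'+n,cv2.resize(im,None,fx=s,fy=s,interpolation=cv2.INTER_CUBIC))
E
python3 - <<'E'
from h import *
print(manip.sense())
fs={n:shot(n) for n in("scene","side","wrist")}
for n,f in fs.items():
    print(n,np.round(f['eye'],3).tolist(),f['shot'])
    save(f,n+'0.png')
    for l in("hub_center","hub_wing","seat","cup_mouth","mark","small_cone_center","straight_plug_center"):
        print(' ',l,[(np.round(np.array(r['xy'])*[640,480],1).tolist(),round(r['p'],2)) for r in manip.place_of(f,l)[:4]])
a=cv2.imread('pics/scene0.png');b=cv2.imread('pics/side0.png')
cv2.imwrite('pics/both.png',cv2.resize(np.vstack([a,b]),(448*1,672))[:600] if 0 else np.hstack([cv2.resize(a,(400,300)),cv2.resize(b,(400,300))]))
E
```

```text
{'t': 0.0, 'q': array([-7.32241470e+00,  2.79295341e+00,  5.58843209e+00,  9.29339760e+01,
        9.17664312e-04,  8.26766985e+01]), 'dq': array([-0.04316087,  0.02962243,  0.00910571,  0.02476406, -0.03115299,
        0.01905883]), 'tau': array([ 2.96208136e-04, -3.38780022e+01,  3.20016932e+01,  2.03766406e-02,
       -2.11149008e-04,  6.20949692e-06]), 'ee_pos': array([5.24366146e-01, 7.38031647e-05, 2.30088797e-01]), 'tool_rot': array([-1.79862749e+02, -1.85641341e-02,  9.00008635e+01]), 'contact_force': array([-0.62576238,  0.43292618,  0.11366342]), 'wrist_torque': array([ 0.01608262,  0.04233983, -0.01147744]), 'gripper_width': 0.08529115368907006}
scene [0.802, -0.609, 0.55] 1
  hub_center [([228.1, 336.8], 0.82), ([140.7, 328.1], 0.76), ([280.9, 380.3], 0.69)]
  hub_wing [([280.8, 366.9], 0.91), ([137.4, 315.4], 0.89), ([420.8, 213.4], 0.43), ([337.0, 333.2], 0.37)]
  seat [([419.2, 214.2], 0.75)]
  cup_mouth [([426.3, 198.6], 0.89)]
  mark [([383.3, 215.0], 0.83), ([223.4, 321.6], 0.4)]
  small_cone_center [([280.2, 283.0], 0.61)]
  straight_plug_center [([337.0, 330.2], 0.62)]
side [0.152, 0.773, 0.717] 2
  hub_center [([417.5, 209.6], 0.96), ([365.6, 208.4], 0.73), ([328.8, 192.2], 0.73), ([347.7, 246.0], 0.48)]
  hub_wing [([370.8, 204.2], 0.78), ([422.5, 202.8], 0.64), ([328.6, 184.6], 0.58)]
  seat [([222.8, 305.3], 0.79)]
  cup_mouth [([221.2, 291.1], 0.74)]
  mark [([265.2, 321.1], 0.69)]
  small_cone_center [([348.0, 244.5], 0.59)]
  straight_plug_center [([298.4, 210.7], 0.88)]
wrist [0.526, 0.079, 0.372] 3
  hub_center [([266.9, 422.0], 0.74)]
  hub_wing []
  seat [([400.9, 14.3], 0.95)]
  cup_mouth []
  mark [([314.0, 50.8], 0.64)]
  small_cone_center [([261.2, 321.6], 0.92)]
  straight_plug_center [([375.0, 365.9], 0.6)]
```

View pics/scene0.png

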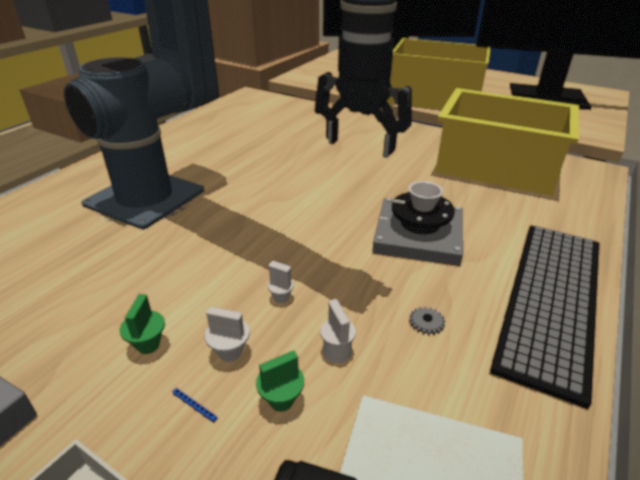

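View pics/side0.png

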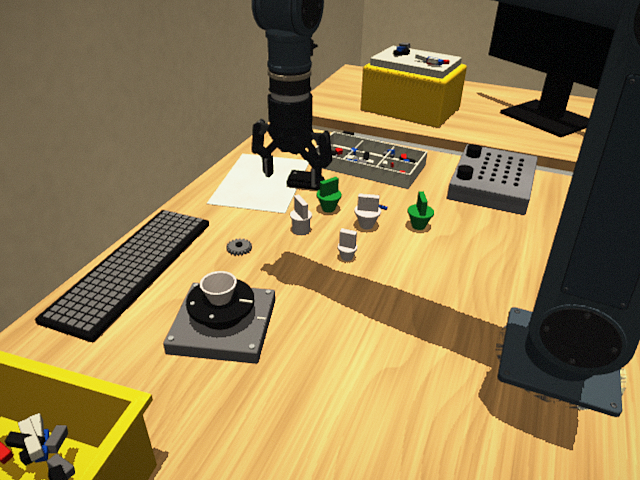

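Scene picture: look-alikes are green cones at (143,325) and (281,380), the small cone (281,283), the straight plug (337,332), and the large aluminium cone (228,335), which is also at side (368,210). I choose the last one. The turntable cup is at (425,195).

```bash
python3 - <<'E'
from h import *
S=shot("scene");D=shot("side");W=shot("wrist")
u=lambda f,x,y:ray(f,(x/640,y/480))
for n,a,b,w in[("hub",(228.1,336.8),(365.6,208.4),(266.9,422)),("seat",(419.2,214.2),(222.8,305.3),(400.9,14.3)),("mouth",(426.3,198.6),(221.2,291.1),None),("mark",(383.3,215),(265.2,321.1),(314,50.8)),("small",(280.2,283),(348,244.5),(261.2,321.6)),("straight",(337,330.2),(298.4,210.7),(375,365.9)),("greenA",(140.7,328.1),(417.5,209.6),None),("greenB",(280.9,380.3),(328.8,192.2),None)]:
    r=[u(S,*a),u(D,*b)]
    if w:r.append(u(W,*w))
    x,e=tri(r);print(n,x.round(4),np.round(e,4), [tri([r[0],r[2]])[0].round(3).tolist(),tri([r[1],r[2]])[0].round(3).tolist()] if w else '')
print(np.round(W['rotation'],3).tolist(),W['camera_matrix'])
c=S['color'][290:370,180:270,::-1];c2=D['color'][180:240,335:405,::-1]
cv2.imwrite('pics/c1.png',np.hstack([cv2.resize(c,(360,320)),cv2.resize(c2,(360,320))]))
E
```

```text
Traceback (most recent call last):
  File "h.py", line 18, in tri
    x=np.linalg.solve(A,b);return x,[np.linalg.norm(np.cross(x-o,d)) for o,d in rays]
                                                    ~~~~~~~~^^^^^^^
ValueError: At least one array has zero dimension
```

View pics/wrist0.png

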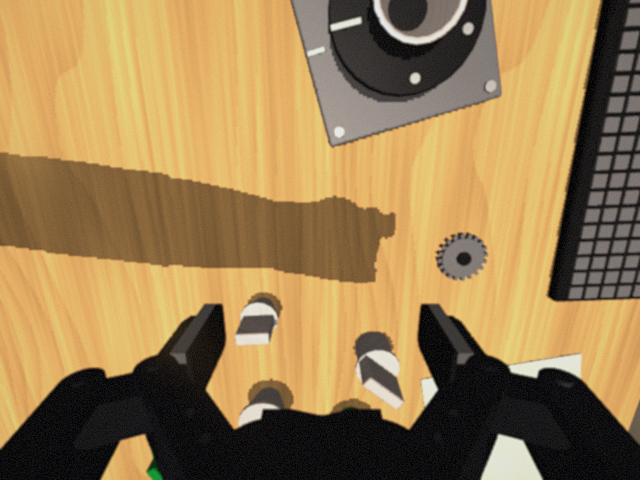

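```bash
sed -i 's/np.linalg.norm(np.cross(x-o,d))/float(np.linalg.norm((np.eye(3)-np.outer(d,d))@(x-o)))/' h.py; python3 - <<'E'
from h import *
S=shot("scene");D=shot("side");W=shot("wrist")
u=lambda f,x,y:ray(f,(x/640,y/480))
for n,a,b,w in[("hub",(228.1,336.8),(365.6,208.4),(266.9,422)),("seat",(419.2,214.2),(222.8,305.3),(400.9,14.3)),("mouth",(426.3,198.6),(221.2,291.1),None),("mark",(383.3,215),(265.2,321.1),(314,50.8)),("small",(280.2,283),(348,244.5),(261.2,321.6)),("straight",(337,330.2),(298.4,210.7),(375,365.9)),("greenA",(140.7,328.1),(417.5,209.6),None),("greenB",(280.9,380.3),(328.8,192.2),None)]:
    r=[u(S,*a),u(D,*b)]
    if w:r.append(u(W,*w))
    x,e=tri(r);print(n,x.round(4),np.round(e,4), [tri([r[0],r[2]])[0].round(3).tolist(),tri([r[1],r[2]])[0].round(3).tolist()] if w else '')
print(np.round(W['rotation'],3).tolist(),W['camera_matrix'])
c=S['color'][290:370,180:270,::-1];c2=D['color'][180:240,335:405,::-1]
cv2.imwrite('pics/c1.png',np.hstack([cv2.resize(c,(360,320)),cv2.resize(c2,(360,320))]))
E
```

```text
hub [0.4944 0.1118 0.5764] [0.8992 0.8861 0.1353] [[0.69, -0.298, 0.432], [0.319, 0.549, 0.661]]
seat [0.4959 0.0756 0.6503] [0.8956 0.8862 0.0784] [[0.494, -0.443, 0.381], [0.531, 0.6, 0.976]]
mouth [0.4771 0.0818 0.6336] [0.8901 0.8901] 
mark [0.4978 0.0657 0.6329] [0.8721 0.9085 0.053 ] [[0.514, -0.425, 0.352], [0.503, 0.54, 0.918]]
small [0.4902 0.0978 0.5839] [0.8845 0.8993 0.1154] [[0.651, -0.305, 0.397], [0.347, 0.515, 0.713]]
straight [0.4766 0.1141 0.5911] [0.9075 0.8757 0.1088] [[0.715, -0.307, 0.4], [0.241, 0.563, 0.734]]
greenA [0.4771 0.0818 0.6336] [0.8901 0.8901] 
greenB [0.4771 0.0818 0.6336] [0.8901 0.8901] 
[[1.0, 0.0, 0.0], [0.0, -0.952, -0.306], [0.0, 0.306, -0.952]] [[333.66470957   0.         321.24962447]
 [  0.         333.66470957 241.78492331]
 [  0.           0.           1.        ]]
```

View pics/c1.png

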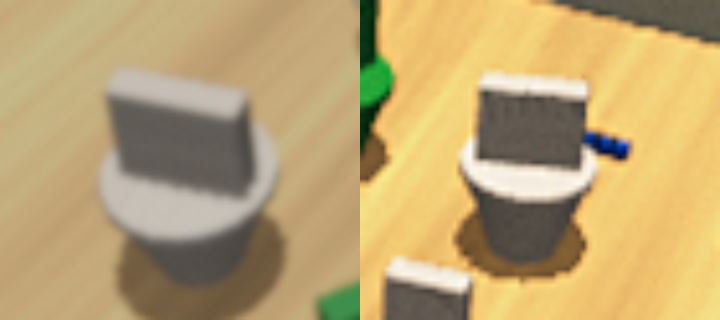

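Crop: wide tapered cone with a long wing and a round flange, so it is the large aluminium hub. The triangulated numbers are nonsense: the fixed cameras' "rotation" appears not to be a matrix. I'll check that.

```bash
python3 - <<'E'
import h
from h import *
S=shot("scene");D=shot("side");W=shot("wrist")
for f in(S,D):
    print(f['rotation'])
    f['rotation']=R.from_euler('xyz',f['rotation'],degrees=True).as_matrix();print(f['rotation'][:,2])
u=lambda f,x,y:ray(f,(x/640,y/480))
for n,a,b,w in[("hub",(228.1,336.8),(365.6,208.4),(266.9,422)),("seat",(419.2,214.2),(222.8,305.3),(400.9,14.3)),("mouth",(426.3,198.6),(221.2,291.1),None),("mark",(383.3,215),(265.2,321.1),(314,50.8)),("small",(280.2,283),(348,244.5),(261.2,321.6)),("straight",(337,330.2),(298.4,210.7),(375,365.9)),("greenA",(140.7,328.1),(417.5,209.6),None),("greenB",(280.9,380.3),(328.8,192.2),None)]:
    r=[u(S,*a),u(D,*b)]
    if w:r.append(u(W,*w))
    x,e=tri(r);print(n,x.round(4),np.round(e,4), [tri([r[0],r[2]])[0].round(3).tolist(),tri([r[1],r[2]])[0].round(3).tolist()] if w else '')
E
sed -i 's/^    return f$/    else: f["rotation"]=R.from_euler("xyz",f["rotation"],degrees=True).as_matrix()\n    return f/' h.py
```

```text
[-126.52152065   -1.08896038   28.54619555]
[-0.37409474  0.71134216 -0.59501719]
[-125.1226962    -0.41103764 -156.71504404]
[ 0.31953688 -0.75293387 -0.57531449]
hub [ 0.4586 -0.2688  0.0433] [0.0013 0.0027 0.0021] [[0.458, -0.268, 0.041], [0.458, -0.265, 0.046]]
seat [0.59   0.1705 0.0518] [0.0022 0.0024 0.004 ] [[0.591, 0.173, 0.05], [0.59, 0.172, 0.055]]
mouth [0.5933 0.1694 0.0865] [0.0049 0.0049] 
mark [0.5163 0.1533 0.03  ] [0.0048 0.0068 0.0042] [[0.521, 0.15, 0.037], [0.516, 0.151, 0.024]]
small [ 0.4541 -0.1278  0.0343] [0.0014 0.0037 0.0032] [[0.456, -0.127, 0.036], [0.454, -0.133, 0.028]]
straight [ 0.5925 -0.1828  0.049 ] [0.0023 0.0057 0.0052] [[0.59, -0.181, 0.044], [0.585, -0.161, 0.069]]
greenA [ 0.3419 -0.3188  0.0445] [0.0012 0.0012] 
greenB [ 0.5677 -0.2994  0.0485] [0.0025 0.0025]
```

Hub centre z 0.043 ✓, seat z ≈0.053 (base top 0.030, +24 mm) ✓, and both are within reach. Next I move over the hub and turn −90° so the jaws open across the wing.

```bash
python3 -m jog '[{"tx":-0.04,"ty":-0.01,"yaw":-7},{"tx":-0.08,"ty":-0.02,"yaw":-14},{"tx":-0.12,"ty":-0.03,"yaw":-21},{"tx":-0.16,"ty":-0.04,"yaw":-28},{"tx":-0.2,"ty":-0.05,"yaw":-35},{"tx":-0.24,"ty":-0.06,"yaw":-42},{"tx":-0.268,"ty":-0.065,"yaw":-49},{"tx":-0.268,"ty":-0.065,"yaw":-56},{"tx":-0.268,"ty":-0.065,"yaw":-63},{"tx":-0.268,"ty":-0.065,"yaw":-70},{"tx":-0.268,"ty":-0.065,"yaw":-77},{"tx":-0.268,"ty":-0.065,"yaw":-84},{"tx":-0.268,"ty":-0.065,"yaw":-90},{"tx":-0.268,"ty":-0.065,"yaw":-90},{"tx":-0.268,"ty":-0.065,"yaw":-90}]'
python3 - <<'E'
from h import *
print(manip.sense()['q'].round(1))
W=shot("wrist");save(W,'w1.png')
for l in("hub_center","hub_wing"):
  for r in manip.place_of(W,l): print(l,(np.array(r['xy'])*[640,480]).round(1),round(r['p'],2))
for X in([.4586,-.2688,.043],[.4586,-.2688,.07]): print(proj(W,X).round(1))
E
```

```text
[-7.3  2.8  5.7 92.9  0.  82.7]
hub_center [264.4 424.3] 0.64
hub_wing [163.6 468.3] 0.62
[267.2 423.7]
[263.7 442.5]schema error: expected keys tx, ty, tz, yaw, jaw
```

View pics/w1.png

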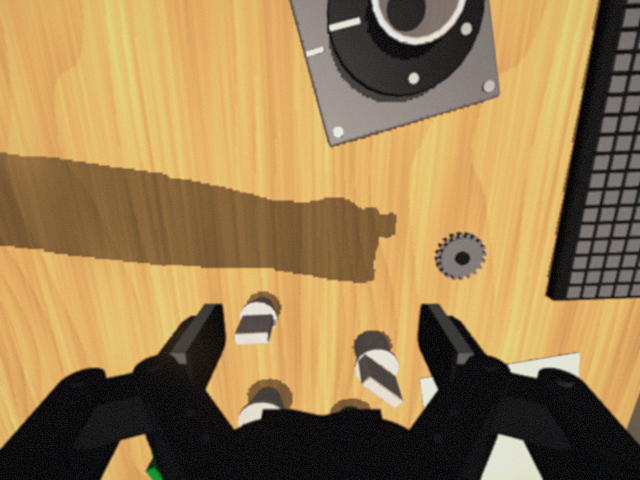

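```bash
python3 -m jog '[{"tx":-0.04,"ty":-0.01,"tz":0,"yaw":-7,"jaw":1},{"tx":-0.08,"ty":-0.02,"tz":0,"yaw":-14,"jaw":1},{"tx":-0.12,"ty":-0.03,"tz":0,"yaw":-21,"jaw":1},{"tx":-0.16,"ty":-0.04,"tz":0,"yaw":-28,"jaw":1},{"tx":-0.2,"ty":-0.05,"tz":0,"yaw":-35,"jaw":1},{"tx":-0.24,"ty":-0.06,"tz":0,"yaw":-42,"jaw":1},{"tx":-0.268,"ty":-0.065,"tz":0,"yaw":-49,"jaw":1},{"tx":-0.268,"ty":-0.065,"tz":0,"yaw":-56,"jaw":1},{"tx":-0.268,"ty":-0.065,"tz":0,"yaw":-63,"jaw":1},{"tx":-0.268,"ty":-0.065,"tz":0,"yaw":-70,"jaw":1},{"tx":-0.268,"ty":-0.065,"tz":0,"yaw":-77,"jaw":1},{"tx":-0.268,"ty":-0.065,"tz":0,"yaw":-84,"jaw":1},{"tx":-0.268,"ty":-0.065,"tz":0,"yaw":-90,"jaw":1},{"tx":-0.268,"ty":-0.065,"tz":0,"yaw":-90,"jaw":1},{"tx":-0.268,"ty":-0.065,"tz":0,"yaw":-90,"jaw":1}]'
python3 - <<'E'
from h import *
print(manip.sense()['q'].round(1))
W=shot("wrist");save(W,'w2.png')
for l in("hub_center","hub_wing"):
  for r in manip.place_of(W,l): print(l,(np.array(r['xy'])*[640,480]).round(1),round(r['p'],2))
for X in([.4586,-.2688,.043],[.4586,-.2688,.07]): print(proj(W,X).round(1))
E
```

```text
t: 3.05
ee_pos: [0.46, -0.268, 0.2313]
tool_rot: [180.0, -0.0, -180.0]
contact_force: [0.6, 0.6, 0.3]
gripper_width: 0.0853
[-37.4   3.9   6.8  93.   -0.  -37.5]
hub_center [325.2 208.7] 0.94
hub_center [296.4 308.3] 0.68
hub_center [271.1  80. ] 0.66
hub_wing [292.  319.2] 0.81
hub_wing [265.2  74.9] 0.75
hub_wing [324.6 211.1] 0.68
[320.3 212.7]
[320.2 219.1]
```

View pics/w2.png

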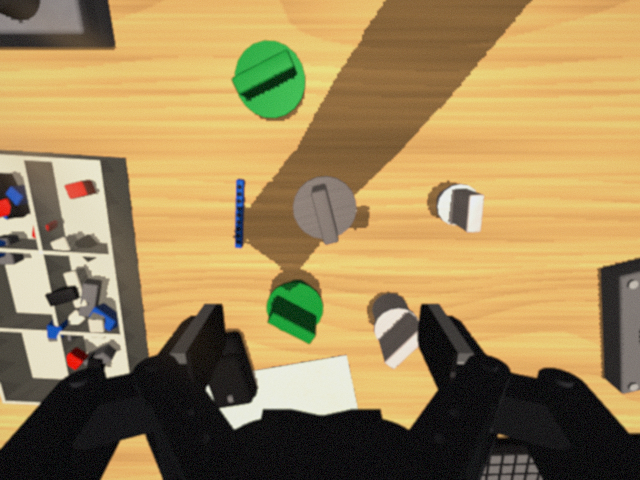

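Wrist view: the hub is a grey disc at (324,208), its wing running from (318,186) to (332,242), i.e. ≈+14° from world x. The green cones are at (269,80) and (294,310), small cone (462,208), straight plug (398,330). I'll refine by overlaying the projected model.

```bash
python3 - <<'E'
from h import *
from scipy.optimize import minimize
W=shot("wrist");S=shot("scene");D=shot("side")
# hub centre from nets over 3 views
fs=dict(W=W,S=S,D=D);guess=np.array([.459,-.268])
rays={}
for l,z in(("hub_center",.043),("hub_wing",.07)):
  rr=[]
  for n,f in fs.items():
    g=proj(f,[*guess,z]);c=[np.array(r['xy'])*[640,480] for r in manip.place_of(f,l)]
    c=[x for x in c if np.linalg.norm(x-g)<15]
    if c: rr.append(ray(f,c[0]/[640,480])); print(l,n,(c[0]-g).round(1))
  if len(rr)>1: print(l,*tri(rr))
g=cv2.cvtColor(W['color'],cv2.COLOR_RGB2GRAY);sat=cv2.cvtColor(W['color'],cv2.COLOR_RGB2HSV)[...,1]
m=(sat<60).astype(np.uint8);m[:, :285]=0;m[:,365:]=0;m[:170]=0;m[250:]=0
n,lab,st,ce=cv2.connectedComponentsWithStats(m);i=1+np.argmax(st[1:,4]);print('blob',st[i],ce[i])
im=W['color'][160:260,270:380,::-1].copy();k=5
im=cv2.resize(im,None,fx=k,fy=k,interpolation=cv2.INTER_CUBIC)
def draw(P,col):
    q=np.array([(proj(W,p)+.5-[270,160])*k for p in P]).astype(np.int32);cv2.polylines(im,[q],True,col,1)
c=np.array([.4565,-.267]);t=np.linspace(0,6.28,60)
for th,col in((14,(0,0,255)),):
    a=np.radians(th);ux=np.array([np.cos(a),np.sin(a)]);uy=np.array([-ux[1],ux[0]])
    for z in(.046,.086): draw([[*(c+sx*.025*ux+sy*.007*uy),z] for sx,sy in((1,1),(1,-1),(-1,-1),(-1,1))],col)
draw([[c[0]+.032*np.cos(x),c[1]+.032*np.sin(x),.046] for x in t],(0,255,0))
cv2.imwrite('pics/w3.png',im)
E
```

```text
hub_center W [ 1.6 -4. ]
hub_center S [-1.2 -1.1]
hub_center D [0.5 1.3]
hub_center [ 0.45580405 -0.26614517  0.04141804] [0.0006493275597684785, 0.0005918320639610666, 0.0011754341900879134]
hub_wing S [-2.1 -4.8]
hub_wing D [3. 0.]
hub_wing [ 0.45170629 -0.26459387  0.07324649] [0.0011189176182372206, 0.001118917618237254]
blob [ 294  177   62   67 3058] [324.23741007 207.70241988]
```

View pics/w3.png

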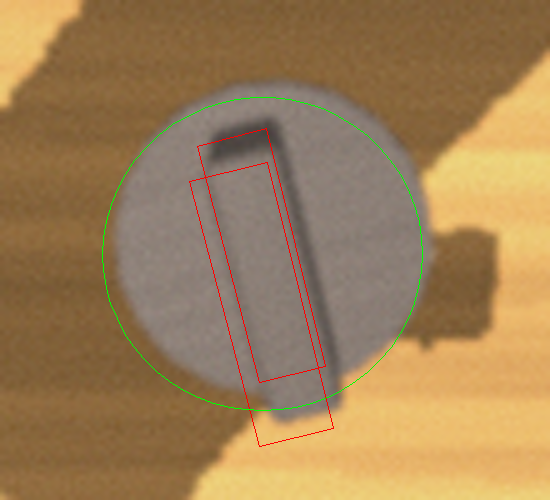

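The overlay shows the hub ≈3.2 mm toward −x and 2.4 mm toward +y of my drawing, giving centre (0.453, −0.2645). The wing angle of 14° matches. Grasp it with TCP z≈0.052.

```bash
python3 -m jog '[{"tx":0.007,"ty":0.0035,"tz":0.03,"yaw":-7,"jaw":1},{"tx":0.007,"ty":0.0035,"tz":0.06,"yaw":-14,"jaw":1},{"tx":0.007,"ty":0.0035,"tz":0.09,"yaw":-14,"jaw":1},{"tx":0.007,"ty":0.0035,"tz":0.12,"yaw":-14,"jaw":1},{"tx":0.007,"ty":0.0035,"tz":0.145,"yaw":-14,"jaw":1},{"tx":0.007,"ty":0.0035,"tz":0.165,"yaw":-14,"jaw":1},{"tx":0.007,"ty":0.0035,"tz":0.179,"yaw":-14,"jaw":1},{"tx":0.007,"ty":0.0035,"tz":0.179,"yaw":-14,"jaw":1},{"tx":0.007,"ty":0.0035,"tz":0.179,"yaw":-14,"jaw":0.5},{"tx":0.007,"ty":0.0035,"tz":0.179,"yaw":-14,"jaw":0.3},{"tx":0.007,"ty":0.0035,"tz":0.179,"yaw":-14,"jaw":0.2},{"tx":0.007,"ty":0.0035,"tz":0.179,"yaw":-14,"jaw":0},{"tx":0.007,"ty":0.0035,"tz":0.179,"yaw":-14,"jaw":0},{"tx":0.007,"ty":0.0035,"tz":0.179,"yaw":-14,"jaw":0},{"tx":0.007,"ty":0.0035,"tz":0.179,"yaw":-14,"jaw":0},{"tx":0.007,"ty":0.0035,"tz":0.179,"yaw":-14,"jaw":0}]'
```

```text
t: 4.98
ee_pos: [0.4537, -0.2649, 0.0534]
tool_rot: [-179.9, 0.1, -166.0]
contact_force: [0.4, -0.2, 5.1]
gripper_width: 0.0131
```

```bash
python3 -m jog '[{"tx":0,"ty":0,"tz":-0.01,"yaw":0,"jaw":0},{"tx":0,"ty":0,"tz":-0.03,"yaw":0,"jaw":0},{"tx":0,"ty":0,"tz":-0.06,"yaw":0,"jaw":0},{"tx":0,"ty":0,"tz":-0.09,"yaw":0,"jaw":0},{"tx":0,"ty":0,"tz":-0.12,"yaw":0,"jaw":0},{"tx":0,"ty":0,"tz":-0.15,"yaw":0,"jaw":0},{"tx":0,"ty":0,"tz":-0.16,"yaw":0,"jaw":0},{"tx":0,"ty":0,"tz":-0.16,"yaw":0,"jaw":0},{"tx":0,"ty":0,"tz":-0.16,"yaw":0,"jaw":0}]'
python3 - <<'E'
from h import *
s=manip.sense();W=shot("wrist");S=shot("scene");D=shot("side")
T=R.from_euler('xyz',s['tool_rot'],degrees=True)
for l,k in(("hub_center",.019),("hub_wing",-.008)):
  e=s['ee_pos']+[0,0,-.008 if l=="hub_center" else .019];rr=[]
  for n,f in dict(W=W,S=S,D=D).items():
    g=proj(f,e);c=[np.array(r['xy'])*[640,480] for r in manip.place_of(f,l)]
    c=[x for x in c if np.linalg.norm(x-g)<25]
    if c: rr.append(ray(f,c[0]/[640,480])); print(l,n,c[0].round(1),(c[0]-g).round(1))
  if len(rr)>1: x,er=tri(rr);print(l,x,er,'in tool',T.inv().apply(x-s['ee_pos']).round(4))
print(s['contact_force'],s['wrist_torque'])
save(W,'w4.png',(200,160,440,400),2.5)
E
```

```text
t: 5.73
ee_pos: [0.4534, -0.2647, 0.2127]
tool_rot: [-179.9, 0.1, -166.0]
contact_force: [-0.8, 0.6, -3.6]
gripper_width: 0.0134
hub_center S [211.1 244.6] [-0.5  1.7]
hub_center D [369.4 150.5] [-2.   1.4]
hub_center [ 0.45540393 -0.26485539  0.20185043] [0.0025202668461246514, 0.0025202668461246185] in tool [-0.0019 -0.0006  0.0108]
hub_wing W [322.8 320.4] [ 1.2 -5.1]
hub_wing S [209.7 225.5] [1.2 0.7]
hub_wing D [372.7 142.3] [0.4 4.5]
hub_wing [ 0.45190316 -0.26198148  0.22578216] [0.0029653151489011306, 0.002343457247924474, 0.003199284564256059] in tool [ 0.0007  0.003  -0.0131]
[-0.79752593  0.63695036 -3.55103255] [ 0.04373384  0.06419795 -0.01311873]
```

View pics/w4.png

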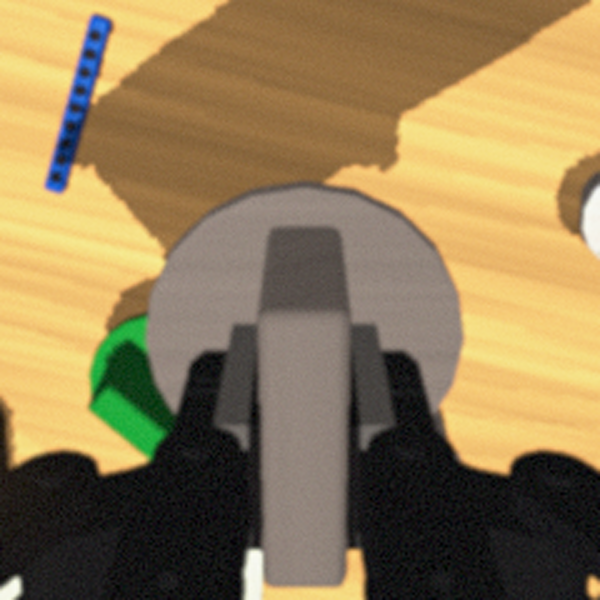

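The hub is held squarely, its wing vertical at column ≈322. Next, carry it to a place beside the cup where the wrist camera sees the cup unobstructed.

```bash
python3 -m jog '[{"tx":-0.01,"ty":0.012,"tz":-0.01,"yaw":0,"jaw":0},{"tx":-0.03,"ty":0.034,"tz":-0.02,"yaw":0,"jaw":0},{"tx":-0.054,"ty":0.061,"tz":-0.03,"yaw":0,"jaw":0},{"tx":-0.078,"ty":0.088,"tz":-0.03,"yaw":0,"jaw":0},{"tx":-0.102,"ty":0.115,"tz":-0.03,"yaw":0,"jaw":0},{"tx":-0.126,"ty":0.142,"tz":-0.03,"yaw":0,"jaw":0},{"tx":-0.15,"ty":0.169,"tz":-0.03,"yaw":0,"jaw":0},{"tx":-0.174,"ty":0.196,"tz":-0.03,"yaw":0,"jaw":0},{"tx":-0.198,"ty":0.223,"tz":-0.03,"yaw":0,"jaw":0},{"tx":-0.222,"ty":0.25,"tz":-0.03,"yaw":0,"jaw":0},{"tx":-0.234,"ty":0.264,"tz":-0.03,"yaw":0,"jaw":0},{"tx":-0.239,"ty":0.27,"tz":-0.03,"yaw":0,"jaw":0},{"tx":-0.239,"ty":0.27,"tz":-0.03,"yaw":0,"jaw":0},{"tx":-0.239,"ty":0.27,"tz":-0.03,"yaw":0,"jaw":0}]'
python3 - <<'E'
from h import *
W=shot("wrist");S=shot("scene");D=shot("side")
T=manip.sense();print(T['q'].round(1))
for l in("seat","cup_mouth","mark"):
  rr=[];g0={"seat":[.591,.171,.054],"cup_mouth":[.591,.171,.088],"mark":[.516,.152,.03]}[l];nn=[]
  for n,f in dict(W=W,S=S,D=D).items():
    g=proj(f,g0);c=[np.array(r['xy'])*[640,480] for r in manip.place_of(f,l)]
    c=[x for x in c if np.linalg.norm(x-g)<25]
    if c: rr.append(ray(f,c[0]/[640,480]));nn.append(n); print(l,n,c[0].round(1),(c[0]-g).round(1))
  if len(rr)>1: print(l,nn,*[np.round(v,4) for v in tri(rr)])
a=W['color'][100:400,180:640];save(W,'w5.png')
for n,f in(("s",S),("d",D)):
    p=proj(f,[.591,.171,.06]).astype(int);save(f,n+'5.png',(p[0]-50,p[1]-50,p[0]+50,p[1]+50),4)
cv2.imwrite('pics/m5.png',np.hstack([cv2.resize(cv2.imread('pics/w5.png')[90:390,240:640],(400,300)),cv2.imread('pics/s5.png')[:300],]) if 0 else np.hstack([cv2.imread('pics/s5.png'),cv2.imread('pics/d5.png')]))
E
```

```text
t: 7.35
ee_pos: [0.6194, 0.0548, 0.2423]
tool_rot: [-179.9, -0.0, -166.0]
contact_force: [0.7, -0.1, -2.4]
gripper_width: 0.0132
[ -1.2  17.9  24.3  96.3  -0.  -15.1]
seat W [439.8 217.6] [0.1 2.9]
seat S [420.3 216. ] [-0.4  3.5]
seat D [220.4 306.2] [-0.4  1.4]
seat ['W', 'S', 'D'] [0.593  0.1713 0.0486] [0.0032 0.0028 0.0012]
cup_mouth W [453.5 224.8] [1.4 1.6]
cup_mouth S [425.4 196.4] [ 2.4 -1.2]
cup_mouth D [220.4 290.2] [ 1.4 -0.6]
cup_mouth ['W', 'S', 'D'] [0.5917 0.1715 0.0903] [0.0002 0.0035 0.0036]
mark W [437.2 139.6] [-2.5  5. ]
mark S [383.7 213.7] [ 2.6 -3.1]
mark D [263.9 319.9] [1.5 0.8]
mark ['W', 'S', 'D'] [0.5177 0.1533 0.0326] [0.0046 0.0049 0.0059]
```

View pics/w5.png

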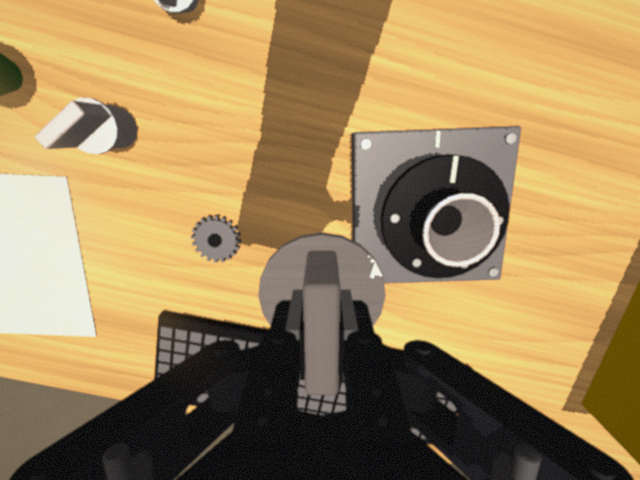

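View pics/m5.png

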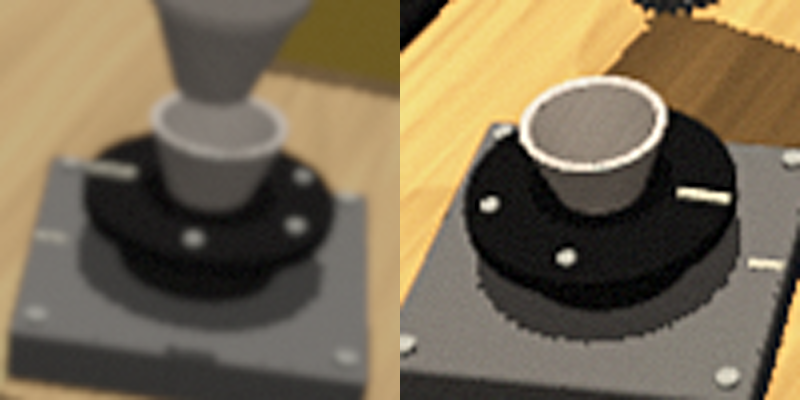

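Rim centre in the wrist view ≈(463,229); pointer ≈(455,168), mark ≈(438,139), pointer about on the mark. Now I compute the raised rim's position, the hub's offset in the hand, and a pointer-angle measure.

```bash
cat >> h.py <<'E'
def onplane(f,px,z):
    o,d=ray(f,np.array(px)/[640,480]);return o+d*(z-o[2])/d[2]
def whites(f,ax,rim):
    """white line blobs -> (pointer/mark) candidates: pixel centroid, world radius/azimuth on disc top and base top"""
    hsv=cv2.cvtColor(f['color'],cv2.COLOR_RGB2HSV);m=((hsv[...,2]>165)&(hsv[...,1]<60)).astype(np.uint8)
    n,_,st,ce=cv2.connectedComponentsWithStats(m);out=[]
    for i in range(1,n):
        if not 6<=st[i,4]<400: continue
        for nm,z,r0,r1 in(("ptr",rim-.038,.035,.062),("mark",.03,.066,.083)):
            v=onplane(f,ce[i]+.5,z)[:2]-ax;r=np.hypot(*v)
            if r0<r<r1: out.append((nm,ce[i].round(1).tolist(),int(st[i,4]),round(r*1e3,1),round(float(np.degrees(np.arctan2(*-v[::-1]))),1)))
    return out
E
python3 - <<'E'
from h import *
W=shot("wrist");S=shot("scene");D=shot("side")
ps=proj(S,[.591,.171,.06]).astype(int)-50;pd=proj(D,[.591,.171,.06]).astype(int)-50
rr=[ray(W,np.array([463,229.5])/[640,480]),ray(S,(ps+np.array([219,127])/4)/[640,480]),ray(D,(pd+np.array([194,124])/4)/[640,480])]
x,e=tri(rr);print('rim',x.round(4),np.round(e,4));print('WD',tri([rr[0],rr[2]])[0].round(4),'WS',tri(rr[:2])[0].round(4))
for f,n in((W,'W'),(S,'S'),(D,'D')):
    print(n);[print('  ',o) for o in whites(f,x[:2],x[2])]
# hub in hand, predicted vs seen edges in the wrist view
s=manip.sense();T=R.from_euler('xyz',s['tool_rot'],degrees=True)
for nm,p in dict(flange_front=[.032,0,.0074],wing_front_top=[.025,0,-.0326],wing_back_top=[-.025,0,-.0326]).items(): print(nm,proj(W,s['ee_pos']+T.apply(p)).round(1),proj(W,s['ee_pos']+T.apply(np.array(p)+[.002,0,0])).round(1))
g=cv2.cvtColor(W['color'],cv2.COLOR_RGB2GRAY)[:,321:324].mean(1);d=np.diff(g);print([(i,int(d[i])) for i in range(220,460) if abs(d[i])>9])
E
```

```text
rim [0.5921 0.1722 0.1054] [0.0024 0.0026 0.0024]
WD [0.5902 0.1728 0.1084] WS [0.5926 0.1772 0.1007]
W
   ('mark', [437.1, 138.3], 110, np.float64(74.0), 15.8)
   ('mark', [426.0, 146.2], 6, np.float64(67.5), 25.0)
   ('ptr', [453.4, 167.9], 135, np.float64(48.1), 10.2)
   ('ptr', [394.1, 217.3], 55, np.float64(49.0), 103.2)
   ('ptr', [416.0, 261.9], 40, np.float64(51.6), 167.0)
S
D
   ('ptr', [217.7, 282.3], 217, np.float64(48.4), 124.0)
   ('ptr', [245.5, 300.2], 30, np.float64(49.2), 20.1)
   ('ptr', [191.8, 302.8], 8, np.float64(48.5), -144.5)
   ('mark', [191.8, 302.8], 8, np.float64(67.3), 175.9)
   ('ptr', [211.0, 316.0], 9, np.float64(45.1), -75.9)
   ('mark', [260.8, 317.4], 21, np.float64(76.2), 17.0)
flange_front [322. 235.] [322.  230.9]
wing_front_top [322.2 285.4] [322.2 280.3]
wing_back_top [322.1 397.7] [322.1 393.7]
[(229, 9), (230, 11), (231, -22), (232, -37), (233, -10), (234, 31), (235, 14), (249, -18), (250, -20), (251, -9), (282, 9), (283, 10), (284, 12), (393, -19), (394, -27), (398, -15), (399, -13), (400, 17), (401, 24), (402, 12), (403, 13), (409, -28), (410, -25), (411, 15), (412, 25), (413, -12), (414, -31), (415, -38), (419, 9), (439, 9), (440, -11), (458, -12)]
```

```bash
cat >> h.py <<'E'
from scipy.optimize import least_squares
def fit(obs,reg=2.0):
    """obs: list of (f, kind, px); unknown axis xy, rim z, base angle, pointer angle, pointer radius, camera pixel shifts"""
    cams=list({id(f):f for f,_,_ in obs}.values());ix={id(f):i for i,f in enumerate(cams)}
    def res(v):
        ax,ay,zr,b,p,rp=v[:6];o=[]
        for f,k,px in obs:
            a=b+(p if k=="ptr" else 0)
            r,z=dict(rim=(0,zr),ptr=(rp,zr-.038),mark=(.075,.03))[k]
            X=[ax-r*np.cos(a),ay-r*np.sin(a),z]
            i=ix[id(f)];o+=list(proj(f,X)+v[6+2*i:8+2*i]-px)
        return np.r_[o,v[6:]/reg,(v[5]-.048)/.003]
    s=least_squares(res,np.r_[.592,.172,.105,.27,0,.048,np.zeros(2*len(cams))],x_scale=np.r_[.01,.01,.01,.1,.1,.01,np.ones(2*len(cams))])
    return s.x,s.fun
E
python3 - <<'E'
from h import *
import pickle
W=shot("wrist");S=shot("scene");D=shot("side")
ps=proj(S,[.591,.171,.06]).astype(int)-50;pd=proj(D,[.591,.171,.06]).astype(int)-50
rS,rD=ps+np.array([219,127])/4,pd+np.array([194,124])/4
obs=[(W,'rim',np.array([463,229.5])),(S,'rim',rS),(D,'rim',rD),(W,'mark',np.array([437.1,138.3])+.5),(D,'mark',np.array([260.8,317.4])+.5),(W,'ptr',np.array([453.4,167.9])+.5),(D,'ptr',np.array([245.5,300.2])+.5),
 (S,'mark',ps+np.array([50,237])/4),(S,'ptr',ps+np.array([110,171])/4)]
for reg in(1,3):
    v,r=fit(obs,reg);print(v[:3].round(4),'base deg',np.degrees(v[3]).round(2),'ptr deg',np.degrees(v[4]).round(2),v[5].round(4),v[6:].round(1),'maxres',abs(r).max().round(2))
    print([round(float(a),1) for a in r])
pickle.dump((rS,rD,v),open('ref.pkl','wb'))
E
```

```text
[0.5918 0.1735 0.1074] base deg 17.12 ptr deg -3.71 0.0486 [ 0.5  0.3  0.4  0.8  0.9 -0.6] maxres 1.5
[-0.3, 0.4, -0.1, -1.5, -0.7, -0.4, 0.1, -0.6, 0.1, -0.2, -0.3, -0.1, -0.4, 1.2, -0.2, 0.0, -0.1, 0.7, 0.5, 0.3, 0.4, 0.8, 0.9, -0.6, 0.2]
[0.5916 0.1736 0.1072] base deg 17.15 ptr deg -3.75 0.0486 [ 0.5  0.6  0.7  1.   1.1 -0.9] maxres 1.24
[-0.1, 0.5, -0.0, -1.2, -0.4, -0.5, 0.2, -0.5, 0.4, -0.4, -0.1, -0.0, -0.1, 1.0, -0.1, 0.2, 0.0, 0.9, 0.2, 0.2, 0.2, 0.3, 0.4, -0.3, 0.2]
```

```bash
python3 - <<'E'
from h import *
W=shot("wrist")
P=[onplane(W,p,.03)[:2] for p in((366.5,144),(511.5,138.5),(494,271.5))]
for a,b in((0,1),(1,2)):
    d=P[b]-P[a];print(np.hypot(*d).round(4),(np.degrees(np.arctan2(*d[::-1]))).round(2))
print('centre of diag',((P[0]+P[2])/2).round(4))
E
python3 -m jog '[{"tx":0,"ty":0.02,"tz":0,"yaw":0,"jaw":0},{"tx":-0.001,"ty":0.05,"tz":0,"yaw":0,"jaw":0},{"tx":-0.002,"ty":0.08,"tz":0,"yaw":0,"jaw":0},{"tx":-0.0025,"ty":0.105,"tz":0.01,"yaw":0,"jaw":0},{"tx":-0.0028,"ty":0.1214,"tz":0.02,"yaw":0,"jaw":0},{"tx":-0.0028,"ty":0.1214,"tz":0.04,"yaw":0,"jaw":0},{"tx":-0.0028,"ty":0.1214,"tz":0.052,"yaw":0,"jaw":0},{"tx":-0.0028,"ty":0.1214,"tz":0.052,"yaw":0,"jaw":0},{"tx":-0.0028,"ty":0.1214,"tz":0.052,"yaw":0,"jaw":0}]'
python3 - <<'E'
from h import *
S=shot("scene");D=shot("side")
p=proj(S,[.592,.173,.11]).astype(int);save(S,'s6.png',(p[0]-45,p[1]-55,p[0]+45,p[1]+45),4)
p=proj(D,[.592,.173,.11]).astype(int);save(D,'d6.png',(p[0]-45,p[1]-55,p[0]+45,p[1]+45),4)
cv2.imwrite('pics/m6.png',np.hstack([cv2.imread('pics/s6.png'),cv2.imread('pics/d6.png')]))
for f in(S,D):
  for l in("hub_center","cup_mouth","seat"): print(l,[((np.array(r['xy'])*[640,480]).round(1).tolist(),round(r['p'],2)) for r in manip.place_of(f,l)[:3]])
  t=manip.sense()['ee_pos'];print(proj(f,t-[0.001,0,.0104]).round(1),proj(f,[.592,.173,.088]).round(1))
E
```

```text
0.1471 106.11
0.1462 16.14
centre of diag [0.593  0.1745]
t: 9.05
ee_pos: [0.5923, 0.1738, 0.1896]
tool_rot: [-180.0, -0.1, -166.0]
contact_force: [0.6, -0.4, -2.8]
gripper_width: 0.0132
hub_center [([431.8, 155.7], 0.92), ([279.7, 380.9], 0.86), ([142.0, 326.6], 0.61)]
cup_mouth [([425.0, 197.6], 0.61)]
seat [([422.8, 214.4], 0.86)]
[431.5 152.8] [423.8 197.3]
hub_center [([209.1, 249.2], 0.84), ([328.8, 191.1], 0.81), ([419.0, 209.0], 0.67)]
cup_mouth [([217.9, 291.6], 0.82)]
seat [([223.7, 306.8], 0.63)]
[212.3 249.9] [218.  291.3]
```

View pics/m6.png

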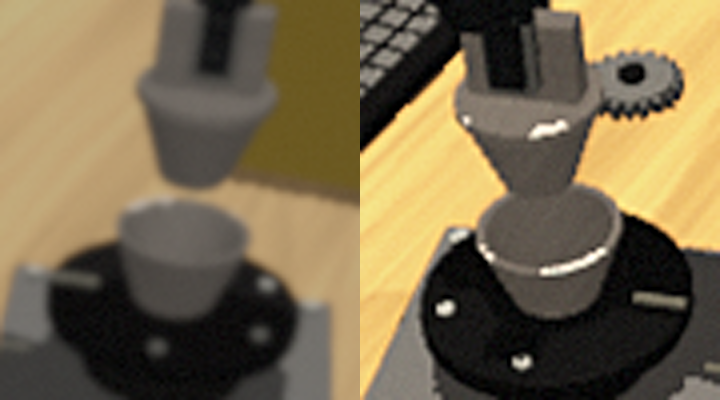

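Hub centred over the cup in both views to within ≈1 mm. The base corners give angle 16.1° and centre (0.593, 0.1745). Descend into the mouth, staying above the expected contact height (TCP ≈0.126–0.131).

```bash
python3 -m jog '[{"tx":0,"ty":0,"tz":0.01,"yaw":0,"jaw":0},{"tx":0,"ty":0,"tz":0.02,"yaw":0,"jaw":0},{"tx":0,"ty":0,"tz":0.03,"yaw":0,"jaw":0},{"tx":0,"ty":0,"tz":0.04,"yaw":0,"jaw":0},{"tx":0,"ty":0,"tz":0.046,"yaw":0,"jaw":0},{"tx":0,"ty":0,"tz":0.05,"yaw":0,"jaw":0},{"tx":0,"ty":0,"tz":0.05,"yaw":0,"jaw":0},{"tx":0,"ty":0,"tz":0.05,"yaw":0,"jaw":0}]'
python3 -m jog '[{"tx":0,"ty":0,"tz":0.001,"yaw":0,"jaw":0},{"tx":0,"ty":0,"tz":0.002,"yaw":0,"jaw":0},{"tx":0,"ty":0,"tz":0.003,"yaw":0,"jaw":0},{"tx":0,"ty":0,"tz":0.004,"yaw":0,"jaw":0},{"tx":0,"ty":0,"tz":0.004,"yaw":0,"jaw":0},{"tx":0,"ty":0,"tz":0.004,"yaw":0,"jaw":0}]'
```

```text
t: 10.12
ee_pos: [0.5934, 0.1737, 0.1411]
tool_rot: [-180.0, 0.1, -166.0]
contact_force: [-0.2, 0.2, -2.4]
gripper_width: 0.0134
t: 10.62
ee_pos: [0.5934, 0.1737, 0.1371]
tool_rot: [-180.0, 0.1, -166.0]
contact_force: [0.0, 0.1, -2.2]
gripper_width: 0.0131
```

```bash
python3 -m jog '[{"tx":0,"ty":0,"tz":0.001,"yaw":0,"jaw":0},{"tx":0,"ty":0,"tz":0.002,"yaw":0,"jaw":0},{"tx":0,"ty":0,"tz":0.003,"yaw":0,"jaw":0},{"tx":0,"ty":0,"tz":0.003,"yaw":0,"jaw":0},{"tx":0,"ty":0,"tz":0.003,"yaw":0,"jaw":0}]'
```

```text
t: 11.03
ee_pos: [0.5933, 0.1737, 0.1339]
tool_rot: [-180.0, 0.1, -166.0]
contact_force: [0.8, 0.4, -2.0]
gripper_width: 0.0132
```

```bash
python3 -m jog '[{"tx":0,"ty":0,"tz":0.0007,"yaw":0,"jaw":0},{"tx":0,"ty":0,"tz":0.0014,"yaw":0,"jaw":0},{"tx":0,"ty":0,"tz":0.0014,"yaw":0,"jaw":0}]'
```

```text
t: 11.28
ee_pos: [0.5933, 0.1736, 0.1323]
tool_rot: [-180.0, 0.0, -166.0]
contact_force: [0.4, -0.7, -1.9]
gripper_width: 0.0132
```

```bash
python3 -m jog '[{"tx":0,"ty":0,"tz":0.0005,"yaw":0,"jaw":0},{"tx":0,"ty":0,"tz":0.001,"yaw":0,"jaw":0},{"tx":0,"ty":0,"tz":0.001,"yaw":0,"jaw":0}]'
```

```text
t: 11.53
ee_pos: [0.5932, 0.1734, 0.1312]
tool_rot: [-180.0, 0.0, -166.0]
contact_force: [0.0, -0.2, -2.2]
gripper_width: 0.0132
```

Not in contact yet (Fz baseline ≈ −2.3), so I continue in 1 mm steps.

```bash
python3 -m jog '[{"tx":0,"ty":0,"tz":0.0005,"yaw":0,"jaw":0},{"tx":0,"ty":0,"tz":0.001,"yaw":0,"jaw":0},{"tx":0,"ty":0,"tz":0.001,"yaw":0,"jaw":0}]'
```

```text
t: 11.78
ee_pos: [0.5931, 0.1732, 0.1301]
tool_rot: [-179.9, 0.0, -166.0]
contact_force: [0.0, -0.2, -1.8]
gripper_width: 0.0133
```

```bash
python3 -m jog '[{"tx":0,"ty":0,"tz":0.0005,"yaw":0,"jaw":0},{"tx":0,"ty":0,"tz":0.001,"yaw":0,"jaw":0},{"tx":0,"ty":0,"tz":0.001,"yaw":0,"jaw":0}]'
```

```text
t: 12.03
ee_pos: [0.593, 0.1731, 0.129]
tool_rot: [-179.9, -0.0, -166.0]
contact_force: [-1.1, -0.5, -1.5]
gripper_width: 0.0131
```

```bash
python3 -m jog '[{"tx":0,"ty":0,"tz":0.0004,"yaw":0,"jaw":0},{"tx":0,"ty":0,"tz":0.0008,"yaw":0,"jaw":0},{"tx":0,"ty":0,"tz":0.0008,"yaw":0,"jaw":0}]'
```

```text
t: 12.28
ee_pos: [0.593, 0.1729, 0.1282]
tool_rot: [-179.9, -0.0, -166.0]
contact_force: [0.3, -1.6, -0.7]
gripper_width: 0.0128
```

```bash
python3 -m jog '[{"tx":0,"ty":-0.0003,"tz":0.0003,"yaw":0,"jaw":0},{"tx":0,"ty":-0.0006,"tz":0.0006,"yaw":0,"jaw":0},{"tx":0,"ty":-0.0006,"tz":0.0006,"yaw":0,"jaw":0}]'
```

```text
t: 12.53
ee_pos: [0.5931, 0.1725, 0.1277]
tool_rot: [-179.9, -0.0, -166.0]
contact_force: [-1.5, -1.0, -0.6]
gripper_width: 0.0132
```

```bash
python3 -m jog '[{"tx":0,"ty":0,"tz":0.0003,"yaw":0,"jaw":0},{"tx":0,"ty":0,"tz":0.0006,"yaw":0,"jaw":0},{"tx":0,"ty":0,"tz":0.0006,"yaw":0,"jaw":0}]'
```

```text
t: 12.78
ee_pos: [0.5932, 0.1725, 0.1275]
tool_rot: [-179.9, 0.0, -166.0]
contact_force: [-1.2, -0.7, 1.1]
gripper_width: 0.0131
```

```bash
python3 -m jog '[{"tx":0.0003,"ty":-0.0002,"tz":0.0004,"yaw":0,"jaw":0},{"tx":0.0005,"ty":-0.0003,"tz":0.0008,"yaw":0,"jaw":0},{"tx":0.0005,"ty":-0.0003,"tz":0.0008,"yaw":0,"jaw":0}]'
```

```text
t: 13.03
ee_pos: [0.5931, 0.1723, 0.1273]
tool_rot: [-179.9, 0.1, -166.0]
contact_force: [-1.1, -0.0, 1.6]
gripper_width: 0.0134
```

```bash
python3 -m jog '[{"tx":0,"ty":0,"tz":0.0004,"yaw":0,"jaw":0},{"tx":0,"ty":0,"tz":0.0006,"yaw":0,"jaw":0},{"tx":0,"ty":0,"tz":0.0006,"yaw":0,"jaw":0}]'
```

```text
t: 13.28
ee_pos: [0.5932, 0.1724, 0.1271]
tool_rot: [-179.9, 0.1, -166.0]
contact_force: [-1.2, -0.8, 2.8]
gripper_width: 0.0135
```

```bash
python3 -m jog '[{"tx":0.0002,"ty":-0.0002,"tz":0.0004,"yaw":0,"jaw":0},{"tx":0.0004,"ty":-0.0003,"tz":0.0008,"yaw":0,"jaw":0},{"tx":0.0004,"ty":-0.0003,"tz":0.001,"yaw":0,"jaw":0},{"tx":0.0004,"ty":-0.0003,"tz":0.001,"yaw":0,"jaw":0}]'
```

```text
t: 13.62
ee_pos: [0.5933, 0.1721, 0.1269]
tool_rot: [-180.0, 0.2, -166.0]
contact_force: [-1.6, -0.0, 4.1]
gripper_width: 0.0132
```

```bash
python3 -m jog '[{"tx":0,"ty":0,"tz":0.0005,"yaw":0,"jaw":0},{"tx":0,"ty":0,"tz":0.001,"yaw":0,"jaw":0},{"tx":0,"ty":0,"tz":0.0012,"yaw":0,"jaw":0},{"tx":0,"ty":0,"tz":0.0012,"yaw":0,"jaw":0}]'
```

```text
t: 13.95
ee_pos: [0.5936, 0.1722, 0.1267]
tool_rot: [-180.0, 0.3, -166.0]
contact_force: [-1.6, -0.1, 6.7]
gripper_width: 0.0131
```

```bash
python3 -m jog '[{"tx":0.0004,"ty":0,"tz":0.0008,"yaw":0,"jaw":0},{"tx":0.0008,"ty":0,"tz":0.0014,"yaw":0,"jaw":0},{"tx":0.0008,"ty":0,"tz":0.0016,"yaw":0,"jaw":0},{"tx":0.0008,"ty":0,"tz":0.0016,"yaw":0,"jaw":0},{"tx":0.0008,"ty":0,"tz":0.0016,"yaw":0,"jaw":0}]'
python3 - <<'E'
from h import *
print(np.mean([manip.grab_frame("side") and manip.sense()['contact_force'] for _ in range(5)],0).round(2),manip.sense()['wrist_torque'].round(2))
E
```

```text
t: 14.37
ee_pos: [0.5934, 0.1722, 0.1266]
tool_rot: [-179.9, 0.4, -166.0]
contact_force: [-1.8, -0.1, 7.6]
gripper_width: 0.0133
[-1.84 -0.06  7.68] [-0.04  0.48  0.02]
```

```bash
cat >> h.py <<'E'
def lineaz(f,m,z):
    ys,xs=np.nonzero(m);P=np.array([onplane(f,(x+.5,y+.5),z)[:2] for x,y in zip(xs,ys)]);c=P.mean(0)
    w,V=np.linalg.eigh(np.cov((P-c).T));d=V[:,1]
    d=d if d[0]>0 else -d
    return np.degrees(np.arctan2(d[1],d[0])),c,2*np.sqrt(w*3)
def whitelines(f,ax=np.array([.593,.173]),zd=.069,vmin=140):
    hsv=cv2.cvtColor(f['color'],cv2.COLOR_RGB2HSV);m=((hsv[...,2]>vmin)&(hsv[...,1]<70)).astype(np.uint8)
    n,lab,st,ce=cv2.connectedComponentsWithStats(m)
    for i in range(1,n):
        if not 12<=st[i,4]<900: continue
        for nm,z,r0,r1 in(("ptr",zd,.036,.062),("mark",.03,.066,.083)):
            v=onplane(f,ce[i]+.5,z)[:2]-ax
            if r0<np.hypot(*v)<r1:
                a,c,wl=lineaz(f,lab==i,z);v=ax-c
                print(nm,ce[i].round(1),st[i,4],'r',(np.hypot(*v)*1e3).round(1),'az of centroid',np.degrees(np.arctan2(v[1],v[0])).round(1),'line az',a.round(1),'size mm',(wl*1e3).round(1))
E
python3 - <<'E'
from h import *
W=shot("wrist")
F=dict(W);F['color']=cv2.imread('pics/w5.png')[...,::-1].copy()
T=np.eye(4);T[:3,:3]=R.from_euler('xyz',[-179.9,0,-166],degrees=True).as_matrix();T[:3,3]=[.6194,.0548,.2423]
C=T@np.array(W['tool_from_camera']);F['eye'],F['rotation']=C[:3,3],C[:3,:3]
print('w5');whitelines(F)
print('now');whitelines(W);print('side');whitelines(shot("side"));save(W,'w7.png')
E
```

```text
w5
ptr [453.8 168.7] 156 r 49.0 az of centroid 11.9 line az 12.7 size mm [ 5.3 24.9]
ptr [394.6 218. ] 63 r 49.9 az of centroid 101.7 line az 24.8 size mm [7.5 7.9]
ptr [416.5 262.5] 52 r 50.6 az of centroid 165.0 line az 41.3 size mm [7.  7.9]
now
mark [317.5 134.5] 132 r 75.5 az of centroid 16.6 line az 16.7 size mm [ 3.8 15.1]
ptr [323.4 182. ] 228 r 48.8 az of centroid 13.5 line az 13.2 size mm [ 3.4 23.5]
ptr [404.8 260.1] 31 r 52.7 az of centroid -76.9 line az 7.1 size mm [3.  4.5]
side
mark [221.5 287. ] 30 r 78.5 az of centroid 119.3 line az 47.0 size mm [ 9.2 21.4]
mark [254.  328.6] 92 r 76.3 az of centroid -5.6 line az 68.7 size mm [34.  37.1]
```

The wrist camera is a good gauge: mark azimuth 16.6°, pointer 13.4°, so the pointer starts at ≈ −3.3°. Press a bit more (≈13 N), then begin the counterclockwise swing.

```bash
python3 -m jog '[{"tx":0.0002,"ty":0,"tz":0.0016,"yaw":0,"jaw":0},{"tx":0.0004,"ty":0,"tz":0.0019,"yaw":0,"jaw":0},{"tx":0.0004,"ty":0,"tz":0.002,"yaw":0,"jaw":0},{"tx":0.0004,"ty":0,"tz":0.002,"yaw":0,"jaw":0}]'
python3 - <<'E'
from h import *
print(np.mean([manip.grab_frame("side") and manip.sense()['contact_force'] for _ in range(4)],0).round(2),manip.sense()['wrist_torque'].round(2),manip.sense()['ee_pos'].round(4))
E
```

```text
t: 15.05
ee_pos: [0.5936, 0.1722, 0.1265]
tool_rot: [-179.9, 0.5, -166.0]
contact_force: [-2.4, -0.2, 9.3]
gripper_width: 0.0133
[-2.67 -0.41  8.74] [-0.15  0.72 -0.04] [0.5936 0.1722 0.1264]
```

```bash
python3 -m jog '[{"tx":0.001,"ty":0.0003,"tz":0.0019,"yaw":0,"jaw":0},{"tx":0.0018,"ty":0.0005,"tz":0.0019,"yaw":-1,"jaw":0},{"tx":0.002,"ty":0.0005,"tz":0.002,"yaw":-3,"jaw":0},{"tx":0.002,"ty":0.0005,"tz":0.002,"yaw":-5,"jaw":0},{"tx":0.002,"ty":0.0005,"tz":0.002,"yaw":-7,"jaw":0},{"tx":0.002,"ty":0.0005,"tz":0.002,"yaw":-9,"jaw":0},{"tx":0.002,"ty":0.0005,"tz":0.002,"yaw":-10,"jaw":0},{"tx":0.002,"ty":0.0005,"tz":0.002,"yaw":-10,"jaw":0}]'
python3 - <<'E'
from h import *
whitelines(shot("wrist"))
s=manip.sense();print(s['contact_force'].round(1),s['wrist_torque'].round(2),s['ee_pos'].round(4),s['tool_rot'].round(2))
E
```

```text
t: 15.92
ee_pos: [0.5927, 0.1724, 0.1265]
tool_rot: [-179.8, 0.7, -156.0]
contact_force: [-1.1, 0.0, 8.1]
gripper_width: 0.0132
mark [337.  135.6] 132 r 75.6 az of centroid 16.5 line az 15.8 size mm [ 3.7 15.7]
ptr [324.4 183. ] 225 r 48.8 az of centroid 22.7 line az 22.2 size mm [ 3.3 23.7]
ptr [404.9 261.2] 34 r 52.8 az of centroid -67.1 line az 28.7 size mm [2.8 5.8]
[-1.4  0.1  8.4] [-0.09  0.39 -0.08] [0.5928 0.1724 0.1265] [-179.8     0.71 -156.03]
```

```bash
python3 -m jog '[{"tx":0.0004,"ty":0,"tz":0.0021,"yaw":-1,"jaw":0},{"tx":0.0005,"ty":0,"tz":0.0022,"yaw":-3,"jaw":0},{"tx":0.0005,"ty":0,"tz":0.0022,"yaw":-5,"jaw":0},{"tx":0.0005,"ty":0,"tz":0.0022,"yaw":-7,"jaw":0},{"tx":0.0005,"ty":0,"tz":0.0022,"yaw":-9,"jaw":0},{"tx":0.0005,"ty":0,"tz":0.0022,"yaw":-11,"jaw":0},{"tx":0.0005,"ty":0,"tz":0.0022,"yaw":-13,"jaw":0},{"tx":0.0005,"ty":0,"tz":0.0022,"yaw":-15,"jaw":0},{"tx":0.0005,"ty":0,"tz":0.0022,"yaw":-17,"jaw":0},{"tx":0.0005,"ty":0,"tz":0.0022,"yaw":-19,"jaw":0},{"tx":0.0005,"ty":0,"tz":0.0022,"yaw":-21,"jaw":0},{"tx":0.0005,"ty":0,"tz":0.0022,"yaw":-23,"jaw":0},{"tx":0.0005,"ty":0,"tz":0.0022,"yaw":-25,"jaw":0},{"tx":0.0005,"ty":0,"tz":0.0022,"yaw":-25,"jaw":0},{"tx":0.0005,"ty":0,"tz":0.0022,"yaw":-25,"jaw":0}]'
python3 - <<'E'
from h import *
whitelines(shot("wrist"))
s=manip.sense();print(s['contact_force'].round(1),s['wrist_torque'].round(2),s['ee_pos'].round(4),s['tool_rot'].round(2))
E
```

```text
t: 17.22
ee_pos: [0.5928, 0.1728, 0.1263]
tool_rot: [-179.5, 0.7, -131.0]
contact_force: [-2.8, 0.7, 8.6]
gripper_width: 0.0133
mark [382.9 152.8] 121 r 75.8 az of centroid 16.4 line az 15.9 size mm [ 3.6 15.2]
ptr [325.  182.9] 232 r 49.0 az of centroid 48.0 line az 47.0 size mm [ 3.4 24.6]
ptr [405.9 261.2] 21 r 52.7 az of centroid -41.8 line az 54.3 size mm [2.  4.7]
[-3.1 -0.1  9.5] [ 0.1   0.75 -0.09] [0.5928 0.1728 0.1263] [-179.48    0.7  -131.02]
```

Pointer at +31°, press ≈11.5 N, and it moved with the hub. Next, swing clockwise by ≈61° in two calls.

```bash
python3 -m jog '[{"tx":0.0006,"ty":0.0007,"tz":0.0021,"yaw":1,"jaw":0},{"tx":0.0008,"ty":0.0009,"tz":0.0022,"yaw":3,"jaw":0},{"tx":0.0008,"ty":0.0009,"tz":0.0022,"yaw":5,"jaw":0},{"tx":0.0008,"ty":0.0009,"tz":0.0022,"yaw":7,"jaw":0},{"tx":0.0008,"ty":0.0009,"tz":0.0022,"yaw":9,"jaw":0},{"tx":0.0008,"ty":0.0009,"tz":0.0022,"yaw":11,"jaw":0},{"tx":0.0008,"ty":0.0009,"tz":0.0022,"yaw":13,"jaw":0},{"tx":0.0008,"ty":0.0009,"tz":0.0022,"yaw":15,"jaw":0},{"tx":0.0008,"ty":0.0009,"tz":0.0022,"yaw":17,"jaw":0},{"tx":0.0008,"ty":0.0009,"tz":0.0022,"yaw":19,"jaw":0},{"tx":0.0008,"ty":0.0009,"tz":0.0022,"yaw":21,"jaw":0},{"tx":0.0008,"ty":0.0009,"tz":0.0022,"yaw":23,"jaw":0},{"tx":0.0008,"ty":0.0009,"tz":0.0022,"yaw":25,"jaw":0},{"tx":0.0008,"ty":0.0009,"tz":0.0022,"yaw":27,"jaw":0},{"tx":0.0008,"ty":0.0009,"tz":0.0022,"yaw":29,"jaw":0},{"tx":0.0008,"ty":0.0009,"tz":0.0022,"yaw":31,"jaw":0},{"tx":0.0008,"ty":0.0009,"tz":0.0022,"yaw":31,"jaw":0}]'
python3 - <<'E'
from h import *
whitelines(shot("wrist"))
s=manip.sense();print(s['contact_force'].round(1),s['wrist_torque'].round(2),s['ee_pos'].round(4),s['tool_rot'].round(2))
E
```

```text
t: 18.68
ee_pos: [0.5927, 0.1725, 0.1263]
tool_rot: [-179.8, 1.0, -162.1]
contact_force: [-1.4, 0.0, 8.6]
gripper_width: 0.0133
mark [324.8 134. ] 130 r 75.4 az of centroid 16.6 line az 16.1 size mm [ 3.6 15.6]
ptr [322.9 183.3] 230 r 48.2 az of centroid 17.4 line az 16.2 size mm [ 3.3 24.4]
ptr [404.7 260.5] 33 r 52.8 az of centroid -73.0 line az 19.4 size mm [2.8 6.4]
[-1.6 -0.9  9. ] [-0.33  0.57  0.12] [0.5927 0.1725 0.1263] [-179.83    1.05 -162.03]
```

```bash
python3 -m jog '[{"tx":0.0004,"ty":0,"tz":0.0021,"yaw":1,"jaw":0},{"tx":0.0005,"ty":0,"tz":0.0022,"yaw":3,"jaw":0},{"tx":0.0005,"ty":0,"tz":0.0022,"yaw":5,"jaw":0},{"tx":0.0005,"ty":0,"tz":0.0022,"yaw":7,"jaw":0},{"tx":0.0005,"ty":0,"tz":0.0022,"yaw":9,"jaw":0},{"tx":0.0005,"ty":0,"tz":0.0022,"yaw":11,"jaw":0},{"tx":0.0005,"ty":0,"tz":0.0022,"yaw":13,"jaw":0},{"tx":0.0005,"ty":0,"tz":0.0022,"yaw":15,"jaw":0},{"tx":0.0005,"ty":0,"tz":0.0022,"yaw":17,"jaw":0},{"tx":0.0005,"ty":0,"tz":0.0022,"yaw":19,"jaw":0},{"tx":0.0005,"ty":0,"tz":0.0022,"yaw":21,"jaw":0},{"tx":0.0005,"ty":0,"tz":0.0022,"yaw":23,"jaw":0},{"tx":0.0005,"ty":0,"tz":0.0022,"yaw":25,"jaw":0},{"tx":0.0005,"ty":0,"tz":0.0022,"yaw":27,"jaw":0},{"tx":0.0005,"ty":0,"tz":0.0022,"yaw":29,"jaw":0},{"tx":0.0005,"ty":0,"tz":0.0022,"yaw":31,"jaw":0},{"tx":0.0005,"ty":0,"tz":0.0022,"yaw":31.5,"jaw":0},{"tx":0.0005,"ty":0,"tz":0.0022,"yaw":31.5,"jaw":0}]'
python3 - <<'E'
from h import *
whitelines(shot("wrist"))
s=manip.sense();print(s['contact_force'].round(1),s['wrist_torque'].round(2),s['ee_pos'].round(4),s['tool_rot'].round(2))
E
```

```text
t: 20.23
ee_pos: [0.5929, 0.1718, 0.1263]
tool_rot: [179.6, 1.1, 166.5]
contact_force: [-2.4, -1.7, 11.3]
gripper_width: 0.0129
mark [264.7 148.6] 130 r 75.6 az of centroid 16.9 line az 16.4 size mm [ 3.8 15.6]
ptr [322.1 183.2] 378 r 47.7 az of centroid -14.3 line az -13.8 size mm [ 5.2 25. ]
[-1.9 -1.9  9.9] [-0.58  0.78  0.14] [0.5929 0.1718 0.1263] [179.63   1.14 166.47]
```

Pointer at −30.7°. Next, bring it back counterclockwise to the mark.

```bash
python3 -m jog '[{"tx":0.0004,"ty":-0.0006,"tz":0.002,"yaw":-1,"jaw":0},{"tx":0.0005,"ty":-0.0008,"tz":0.002,"yaw":-3,"jaw":0},{"tx":0.0005,"ty":-0.0008,"tz":0.002,"yaw":-5,"jaw":0},{"tx":0.0005,"ty":-0.0008,"tz":0.002,"yaw":-7,"jaw":0},{"tx":0.0005,"ty":-0.0008,"tz":0.002,"yaw":-9,"jaw":0},{"tx":0.0005,"ty":-0.0008,"tz":0.002,"yaw":-11,"jaw":0},{"tx":0.0005,"ty":-0.0008,"tz":0.002,"yaw":-13,"jaw":0},{"tx":0.0005,"ty":-0.0008,"tz":0.002,"yaw":-15,"jaw":0},{"tx":0.0005,"ty":-0.0008,"tz":0.002,"yaw":-17,"jaw":0},{"tx":0.0005,"ty":-0.0008,"tz":0.002,"yaw":-19,"jaw":0},{"tx":0.0005,"ty":-0.0008,"tz":0.002,"yaw":-21,"jaw":0},{"tx":0.0005,"ty":-0.0008,"tz":0.002,"yaw":-23,"jaw":0},{"tx":0.0005,"ty":-0.0008,"tz":0.002,"yaw":-25,"jaw":0},{"tx":0.0005,"ty":-0.0008,"tz":0.002,"yaw":-27,"jaw":0},{"tx":0.0005,"ty":-0.0008,"tz":0.002,"yaw":-29,"jaw":0},{"tx":0.0005,"ty":-0.0008,"tz":0.002,"yaw":-31,"jaw":0},{"tx":0.0005,"ty":-0.0008,"tz":0.002,"yaw":-31,"jaw":0},{"tx":0.0005,"ty":-0.0008,"tz":0.002,"yaw":-31,"jaw":0}]'
python3 - <<'E'
from h import *
whitelines(shot("wrist"))
s=manip.sense();print(s['contact_force'].round(1),s['wrist_torque'].round(2),s['ee_pos'].round(4),s['tool_rot'].round(2))
E
```

```text
t: 21.78
ee_pos: [0.5928, 0.1717, 0.1263]
tool_rot: [-179.8, 1.3, -162.5]
contact_force: [-2.8, 0.4, 9.3]
gripper_width: 0.0131
mark [325.2 132.8] 132 r 75.9 az of centroid 16.6 line az 15.8 size mm [ 3.6 15.8]
ptr [324.6 182.8] 232 r 48.4 az of centroid 16.7 line az 15.9 size mm [ 3.4 23.4]
ptr [405.1 260.8] 33 r 52.3 az of centroid -73.8 line az 29.6 size mm [2.5 6.3]
[-1.6  0.4  9.4] [ 0.06  0.86 -0.07] [0.5928 0.1717 0.1263] [-179.77    1.32 -162.53]
```

Pointer is within ≈0.3° of the mark, still pressed at ≈11.5 N. I release while pressed, then check before retreating.

```bash
python3 -m jog '[{"tx":0.0004,"ty":0,"tz":0.0015,"yaw":0,"jaw":0},{"tx":0.0004,"ty":0,"tz":0.0012,"yaw":0,"jaw":0.3},{"tx":0.0004,"ty":0,"tz":0.001,"yaw":0,"jaw":0.4},{"tx":0.0004,"ty":0,"tz":0,"yaw":0,"jaw":0.5},{"tx":0.0004,"ty":0,"tz":0,"yaw":0,"jaw":0.5},{"tx":0.0004,"ty":0,"tz":0,"yaw":0,"jaw":0.5},{"tx":0.0004,"ty":0,"tz":0,"yaw":0,"jaw":0.5},{"tx":0.0004,"ty":0,"tz":0,"yaw":0,"jaw":0.5}]'
python3 - <<'E'
from h import *
whitelines(shot("wrist"))
s=manip.sense();print(s['contact_force'].round(1),s['wrist_torque'].round(2),s['ee_pos'].round(4),s['tool_rot'].round(2))
E
```

```text
t: 22.5
ee_pos: [0.5923, 0.1716, 0.126]
tool_rot: [-179.8, 1.3, -162.5]
contact_force: [-0.5, 0.3, 1.2]
gripper_width: 0.0426
mark [325.2 133.6] 130 r 75.9 az of centroid 16.6 line az 16.0 size mm [ 3.6 15.8]
ptr [325.2 182.3] 231 r 49.3 az of centroid 16.4 line az 15.8 size mm [ 3.4 23.8]
[ 0.7  0.2 -0.9] [-0.01 -0.02 -0.06] [0.5923 0.1716 0.126 ] [-179.77    1.3  -162.53]
```

```bash
python3 -m jog '[{"tx":0,"ty":0,"tz":-0.005,"yaw":0,"jaw":0.5},{"tx":0,"ty":0,"tz":-0.015,"yaw":0,"jaw":0.5},{"tx":0,"ty":0,"tz":-0.03,"yaw":0,"jaw":0.5},{"tx":0,"ty":0,"tz":-0.05,"yaw":0,"jaw":0.5},{"tx":0,"ty":0,"tz":-0.075,"yaw":0,"jaw":0.5},{"tx":0,"ty":0,"tz":-0.1,"yaw":0,"jaw":0.5},{"tx":0,"ty":0,"tz":-0.12,"yaw":0,"jaw":0.5},{"tx":0,"ty":0,"tz":-0.12,"yaw":0,"jaw":0.5},{"tx":0,"ty":0,"tz":-0.12,"yaw":0,"jaw":0.5}]'
python3 - <<'E'
from h import *
W=shot("wrist");S=shot("scene");D=shot("side")
whitelines(W)
rr=[]
for n,f in(("W",W),("S",S),("D",D)):
    g=proj(f,[.592,.172,.116]);c=[np.array(r['xy'])*[640,480] for r in manip.place_of(f,"hub_center")];c=[x for x in c if np.linalg.norm(x-g)<20]
    if c: rr.append(ray(f,c[0]/[640,480]));print(n,(c[0]-g).round(1))
if len(rr)>1: print(*[np.round(v,4) for v in tri(rr)])
p=proj(D,[.592,.173,.1]).astype(int);a=D['color'][p[1]-50:p[1]+50,p[0]-50:p[0]+50,::-1]
q=proj(W,[.58,.17,.1]).astype(int);b=W['color'][:,:,::-1]
p=proj(S,[.592,.173,.1]).astype(int);c=S['color'][p[1]-50:p[1]+50,p[0]-50:p[0]+50,::-1]
cv2.imwrite('pics/m8.png',np.hstack([cv2.resize(a,(300,300)),cv2.resize(b,(400,300)),])if 0 else np.hstack([np.vstack([cv2.resize(a,(300,300)),cv2.resize(c,(300,300))]),cv2.resize(b[:,130:530],(500,600))]))
E
```

```text
t: 23.3
ee_pos: [0.5909, 0.1715, 0.2492]
tool_rot: [-179.7, 1.6, -162.5]
contact_force: [-0.1, 0.1, -0.1]
gripper_width: 0.0429
ptr [324.  161.6] 74 r 49.5 az of centroid 16.2 line az 17.0 size mm [ 2.7 22.9]
ptr [373.5 213.2] 64 r 50.2 az of centroid -72.8 line az 24.8 size mm [7.5 8.3]
W [-2.2 -1.1]
S [0.6 2.5]
D [ 2. -1.]
[0.5928 0.1685 0.1138] [0.0017 0.0022 0.0025]
```

View pics/m8.png

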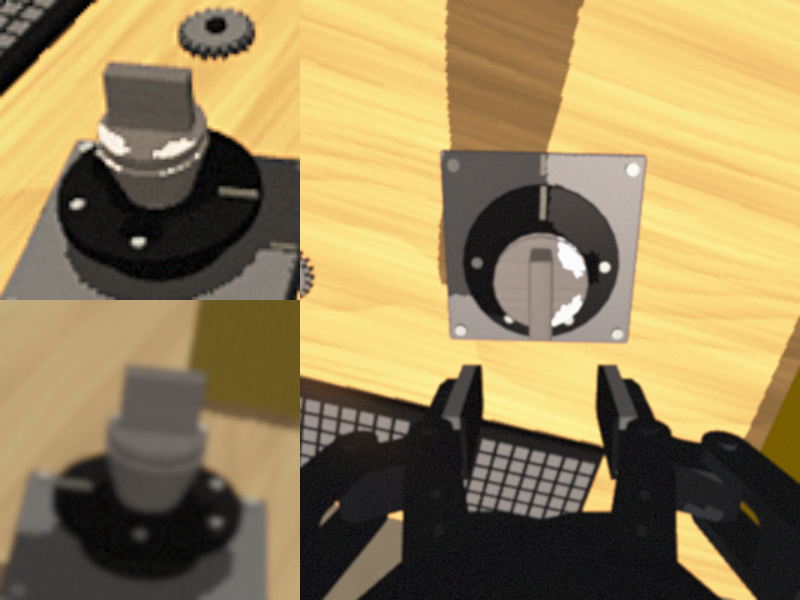

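The hub sits upright and home, with its flange just above the rim. The pointer lies on the mark (both at column ≈543 of the composite), and the gripper is clear. Handing in.

```bash
python3 -c "
from bench import manip;print(manip.close_job())"
```

```text
the job is handed in; nothing more can be done
None
```

The large tapered hub is seated in the turntable cup with the pointer back at the mark, and the job was handed in at about 23 s of the 72 s allowed.

- **Seating:** I felt contact at a TCP height of about 0.128 m and pressed to about 12 N beyond the hub's weight. That figure uses the released gripper as zero. The highest reading was about 14 N, so the cup was not rammed.
- **Rocking:** I kept it pressed and swung the turntable counterclockwise to +31°, then clockwise to −31°, and back. The pointer followed the hub with little or no slip.
- **Release:** I let go while still pressed. The pointer read within about 0.5° of the mark, both just after release and after the arm withdrew.
- **Last checks:** The hub stands upright with its flange just above the rim, and the contact force is about zero. The hub's centre height came out at 0.114 m. I expected about 0.116 m, so they agree within the camera accuracy.

**Points that were off:**
- The pointer started about 3° clockwise of the mark.
- Sideways forces reached about 3 N and the tool tilted about 1.3° while pressing. Both were gone or harmless after release.
- The final triangulated hub y was about 3 mm off the axis. I put this down to the detection networks' error, because the pictures show the hub centred.

I did not measure the other objects again at the end. The arm passed well above the plugs, and the only thing I saw it touch was the hub.

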